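# Raise the print stage by one turn of its hand wheel

### The arm

A 7-joint arm with a two-finger parallel gripper is mounted at the origin on a cart in front of the work surface, level with it; the furniture and walls round the work are solid. World frame = base frame: x ahead of the robot, y to its left, z up, the work surface at z = 0. Lengths are in m, angles in degrees, forces in N, time in s.
With the tool pointing down it reaches from about 0.425 to 0.875 m from the base axis. Payload 4.7 kg.
Tool frame: the origin (TCP) lies between the finger pads; the fingertips stand 19 mm ahead of it and the grasp point (between the pads) is the TCP; x points along the fingers, z is the direction in which the jaws open and shut, and the axes are right-handed (so a half turn about x gives the same grasp; the last joint's range is limited). The gripper opens to 87 mm and grips with 3 to 60 N. Pads are 19 mm wide; open, the fingers measure 117 mm over their backs; the gripper's body (75 mm by 190 mm) begins 51 mm behind the grasp point.
Start: joints at [73.058, 18.392, -4.016, 83.108, 1.295, 78.541, -3.26], TCP at [0.198, -0.619, 0.242] pointing down, gripper open.
Joint ranges: [-163.93, 163.93], [-17.29, 119.83], [-79.2, 71.16], [3.27, 140.29], [-89.18, 269.18], [5.43, 117.66], [-154.24, 154.24]. Speed limits (degrees/s): [147.25, 147.25, 180, 180, 180, 180, 180].

### API

Orientations are given as [roll, pitch, yaw] about the fixed x, y, z axes, in that order (R = Rz(yaw) Ry(pitch) Rx(roll)).
In Python, from cell import monitor, read_camera, camera_model, env, regions_of gives the robot as it stands. The module is installed in compiled form; this text tells all that it offers.
- The arm moves only by the tool step_arm, never from a script. Its argument "deltas" is a list of rows, each a list of 5 numbers: the gripper's target within -1 to 1 (fully open at 1, half-way at 0, shut at -1), then the shift along the tool's x, y, z in m, then the turn about the tool's x in degrees. A call has 1 to 12 rows; each row is the pose to reach, as a shift and turn from the pose commanded when the call began, along the tool's axes at that moment; what a row does not reach only later rows make up. A row lasts 1/8 s, in which the tool goes at most 62.5 mm and 10.7 degrees, less where a joint would pass 70% of its speed; a pose out of reach is approached as far as the arm can. A call with a gripper value outside its range is refused whole. The fingers move at their own pace and stop on an object; "newtons" is the grip in N (left out, the last holds). Time passes only in rows, so rows that repeat a pose let the fingers close. It gives the time, the measured TCP pose, the force and the opening at its end, in the units of the state.
- monitor.get_obs(): the state, without advancing time (a new reading comes with each control period).
- read_camera(name): name is "side" or "top"; returns (picture, depth): 420x560x3 uint8, red, green, blue; 420x560 float32, m along the optical axis (not along the pixel's ray), 0 where there is no reading.
- camera_model(name): a dict with "fx", "fy", "cx", "cy" (pixels), "xyz" and "attitude" of the camera in the world. Camera axes: x right, y down, z forward; pixel columns grow to the right and rows downward; lengths in m; the calibration is good to about 2 mm. A picture is of the moment at which its call begins. camera_model takes no time and is no camera call.
- env.sign_off(): hands the job in, once; it reports no verdict.
Trained networks look in the newest picture that a camera, given by its name, has taken for a name from the list of things; names that differ only in an ending like _2 or _b are one class to them, and where a whole thing is asked for, a point or a joint stands for the part that bears it (a point fixed in the world has none). Each returns a list of dicts, best first, with "p" (0 to 1); they miss things now and then, are a little off and sometimes report something else, mostly with a low value. They report only what shows in the picture. A call takes as long as a camera call.
- regions_of(camera, thing): "pixels" (420x560 bool, what is visible of it) and "pixel" ([column, row] in pixels, amid what is visible of it).
The state is a dict: "time_s": time; "qpos": joint angles; "joint_velocities": joint speeds; "effort": joint torques, N m; "tool_pos": TCP position; "tool_rot": TCP orientation; "force": force on the tool from outside, world axes, zero at the start; "wrist_torque": the same for the moment, N m; "grip_width": finger opening in m.
Only numpy, scipy, OpenCV 4.12 (cv2) and the standard library are available. Lean on these libraries where they do the work, as an engineer would, in place of code of your own. Each camera call takes 0.05 s, during which the arm holds its last target. There are 200 camera calls.

### The job

Raise the small print stage by one pitch: with a closed fingertip, push the upright handle of the hand wheel round clockwise (seen from above) through exactly one full turn, so that the handle comes back to the place it started from, then move clear. Only push the handle, do not grip it, and leave the cap on the stage and the three pots round the fixture where they are.

Things in the scene. Friction and masses are not known exactly. Their poses are not given: they have to be found in the camera images.
- wheel_axis (a point): centre of the level steel hand wheel on its vertical axis, 85 mm above the bench. Rim: 14 mm round bar, centre-line radius 55 mm, top 92 mm above the bench; three spokes; hub 36 mm across, top 99 mm above the bench. It sits on the grey gear housing of a bolted-down fixture whose place and yaw vary; the point's x axis points from the wheel to the stage
- handle: the wheel's only handle: upright round black grip, 21 mm diameter, at the rim end of one spoke, 55 mm from the wheel axis; the grip can spin on its own pin. Origin on its centre line at its foot, 89 mm above the bench; the black part reaches from 97 to 145 mm above the bench
- wheel (a joint): angle of the wheel in rad, growing clockwise seen from above; starts anywhere from -2.4 to 2.4, one turn adds 6.283. At 0 the handle is on the -x side of wheel_axis, away from the stage. No stop near either end of the turn; friction (0.14 N m, some 3 N at the handle) keeps the wheel where it is left
- stage: aluminium plate, 76 x 86 x 9 mm, centre 105 mm from the wheel axis, top about 55 mm above the bench; the wheel lifts it 4 mm a turn. Origin under its centre; a low white ring on it holds one black cap
- nest_cap: black moulded cap, 24 mm diameter, 9 mm tall, lying loose in the ring on the stage; it rides up with the stage and is not to be touched. Origin at its underside centre
- ink_jar: loose white pot with a screw lid, 60 mm diameter, 62 mm tall, standing right of the stage; bystander. Origin at its underside centre
- hardener_pot: loose small blue-lidded pot, 38 mm diameter, 66 mm tall, standing right of the wheel; bystander. Origin at its underside centre
- thinner_jar: loose white pot with a grey lid, 54 mm diameter, 55 mm tall, standing behind the stage; bystander. Origin at its underside centre

How it is judged:
By the outcome, as a careful person would: the job done as asked, in the order asked, and still so for the second after the job is handed in, with the robot touching nothing.
It also fails if it takes over 51 s, if anything falls off the work surface, if the arm or the gripper's body presses on something with over 40 N, if the wrist force passes 120 N, or if a joint passes its speed limit or range.

## Working session

There is one attempt and no reset: what is moved stays moved. The work goes in short steps, Python scripts to look and compute and a tool call to move; the robot and the scene stay as the last step left them, time stands still between calls to the robot, and variables do not carry over. Pictures are saved under pics/ and viewed, about 8 in all and at most 12, crops included, and the job is handed in when it is done.

Besides the shell and the picture viewer there is one more tool, called after "Request:" by a JSON object that holds its "name" and its "arguments", one argument or row to a line. step_arm: Moves the arm, as the interface text tells. Its arguments: {"type":"object","properties":{"deltas":{"type":"array"},"newtons":{"type":"number"}},"required":["deltas"]}

```bash
mkdir -p pics; cat > h.py <<'E'
import numpy as np, cv2
from scipy.spatial.transform import Rotation as R
from cell import monitor, read_camera, camera_model, env, regions_of
def cloud(name,d):
    m=camera_model(name); a=np.array(m["attitude"],float)
    Rm=a if a.shape==(3,3) else R.from_euler('xyz',a,degrees=True).as_matrix()
    v,u=np.mgrid[:d.shape[0],:d.shape[1]]
    P=np.stack([(u-m["cx"])/m["fx"]*d,(v-m["cy"])/m["fy"]*d,d],-1)
    return P@Rm.T+np.array(m["xyz"])
E
cat > look.py <<'E'
from h import *
import sys
tag=sys.argv[1]
for n in("top","side"):
    im,d=read_camera(n); W=cloud(n,d)
    cv2.imwrite(f"pics/{tag}_{n}.png",im[...,::-1])
    for t in sys.argv[2:]:
        for r in regions_of(n,t)[:2]:
            if r["p"]<.3: continue
            P=W[r["pixels"]&(d>0)]
            if len(P): print(n,t,round(r["p"],2),np.round(r["pixel"]),len(P),"med",np.median(P,0).round(3),"lo",np.percentile(P,3,0).round(3),"hi",np.percentile(P,97,0).round(3))
E
python3 look.py a wheel_axis wheel handle stage nest_cap ink_jar hardener_pot thinner_jar; python3 -c "
from h import *
print(monitor.get_obs());[print(camera_model(n)) for n in('top','side')]"
```

```text
top wheel_axis 0.73 [233. 246.] 8653 med [ 0.577 -0.159  0.058] lo [ 0.495 -0.212  0.009] hi [ 0.683 -0.103  0.098]
top wheel 0.62 [232. 270.] 3059 med [ 0.542 -0.155  0.09 ] lo [ 0.49 -0.21  0.06] hi [ 0.601 -0.098  0.142]
top handle 0.47 [190. 278.] 204 med [ 0.532 -0.105  0.141] lo [ 0.523 -0.112  0.106] hi [ 0.541 -0.094  0.146]
top handle 0.35 [236. 200.] 175 med [ 0.651 -0.163  0.062] lo [ 0.64  -0.173  0.054] hi [ 0.661 -0.152  0.066]
top stage 0.89 [242. 208.] 2284 med [ 0.65  -0.163  0.055] lo [ 0.614 -0.203  0.052] hi [ 0.686 -0.122  0.06 ]
top nest_cap 0.48 [237. 201.] 166 med [ 0.651 -0.163  0.063] lo [ 0.64  -0.173  0.054] hi [ 0.661 -0.152  0.066]
top ink_jar 0.89 [309. 200.] 1153 med [ 0.65  -0.281  0.061] lo [ 0.625 -0.307  0.025] hi [ 0.678 -0.255  0.064]
top hardener_pot 0.66 [302. 247.] 455 med [ 0.572 -0.265  0.065] lo [ 0.555 -0.28   0.044] hi [ 0.588 -0.249  0.068]
top thinner_jar 0.71 [262. 147.] 940 med [ 0.733 -0.206  0.054] lo [ 0.712 -0.229  0.017] hi [ 0.76  -0.184  0.057]
top thinner_jar 0.58 [191. 276.] 207 med [ 0.532 -0.104  0.141] lo [ 0.523 -0.112  0
[... 1257 characters left out ...]
.19815437, -0.61909825,  0.2416111 ]), 'tool_rot': array([ -9.89023263,  89.9922747 , -82.13746667]), 'force': array([-0.01779215,  0.88686736, -0.49714891]), 'wrist_torque': array([ 0.04046645, -0.00434242,  0.04952232]), 'grip_width': 0.08703992241978047}
{'fx': 534.7746728705149, 'fy': 534.7746728705149, 'cx': 277.1767901018573, 'cy': 204.2644163816058, 'xyz': array([ 0.54180115, -0.23281995,  0.90945849]), 'attitude': array([-173.31916739,    0.54289585,  -91.45313269])}
{'fx': 437.6953202670678, 'fy': 437.6953202670678, 'cx': 277.08147960927226, 'cy': 205.43385152815492, 'xyz': array([0.59681201, 0.49007575, 0.54275053]), 'attitude': array([-121.14480411,    0.6675843 , -177.63498477])}
```

```bash
python3 - <<'E'
from h import *
from scipy.optimize import least_squares
for n in("top","side"):
    im,d=read_camera(n); W=cloud(n,d)
    P=W.reshape(-1,3)
    q=np.hypot(P[:,0]-.546,P[:,1]+.154)
    h=P[(q<.025)&(P[:,2]>.096)&(P[:,2]<.105)]
    print(n,"hub",len(h),(h.min(0)/2+h.max(0)/2).round(4),h.mean(0).round(4),h.max(0)-h.min(0))
    r=P[(q>.046)&(q<.068)&(P[:,2]>.087)&(P[:,2]<.095)]
    s=least_squares(lambda c:np.hypot(r[:,0]-c[0],r[:,1]-c[1])-.055,[.546,-.154],loss='soft_l1',f_scale=.003)
    print("rim",len(r),s.x.round(4))
    k=P[(np.hypot(P[:,0]-.532,P[:,1]+.103)<.02)&(P[:,2]>.138)]
    print("handle top",len(k),((k.min(0)+k.max(0))/2).round(4),k.mean(0).round(4))
    # tall stuff nearby
    t=W[...,2]>.16
    print("tall",t.sum(), W[t].min(0) if t.any() else 0, W[t].max(0) if t.any() else 0)
a=cv2.imread("pics/a_top.png");b=cv2.imread("pics/a_side.png")
cv2.imwrite("pics/ab.png",cv2.resize(np.hstack([a[60:360,100:460],b[100:400,130:490]]),(800,333)))
o=monitor.get_obs();print(R.from_euler('xyz',o['tool_rot'],degrees=True).as_matrix().round(3))
E
```

```text
top hub 169 [ 0.5467 -0.1554  0.0982] [ 0.5461 -0.1549  0.0973] [0.03001908 0.02741724 0.00445267]
rim 1760 [ 0.5461 -0.1549]
handle top 143 [ 0.5315 -0.1019  0.1424] [ 0.5314 -0.1023  0.1425]
tall 39889 [ 0.40773559 -0.62196622  0.16002331] [0.93331256 0.16449589 0.90945849]
side hub 81 [ 0.5484 -0.1503  0.0981] [ 0.5475 -0.1502  0.0972] [0.02178241 0.02812648 0.00423742]
rim 850 [ 0.5459 -0.1483]
handle top 82 [ 0.5314 -0.0962  0.1421] [ 0.5316 -0.0953  0.1423]
tall 75289 [-0.27073717 -1.33512826  0.16000341] [0.93143551 0.49007575 0.54275053]
[[ 0.     0.952  0.305]
 [-0.     0.305 -0.952]
 [-1.    -0.     0.   ]]
```

View pics/ab.png

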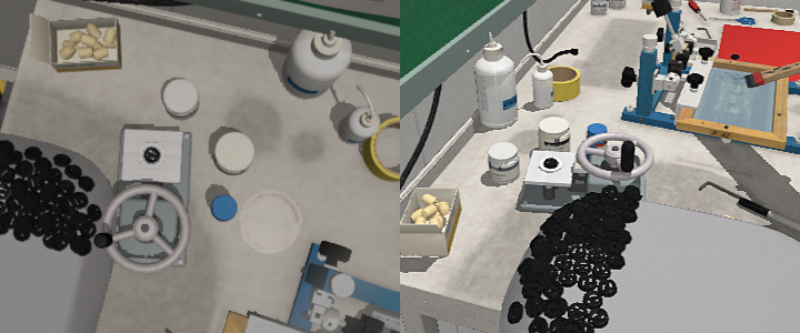

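```bash
python3 - <<'E'
from h import *
im,d=read_camera("top"); P=cloud("top",d)[d>0]
im,e=read_camera("side"); Q=cloud("side",e)[e>0]
P=np.vstack([P,Q])
xs=np.arange(.1,.9,.05); ys=np.arange(.15,-.75,-.05)
print("max z mm; rows x down, cols y:",ys.round(2))
for x in xs[::-1]:
    print("%.2f"%x,*["%4d"%(1000*P[(abs(P[:,0]-x)<.025)&(abs(P[:,1]-y)<.025)][:,2].max(initial=-.009)) for y in ys])
E
```

```text
max z mm; rows x down, cols y: [ 0.15  0.1   0.05 -0.   -0.05 -0.1  -0.15 -0.2  -0.25 -0.3  -0.35 -0.4
 -0.45 -0.5  -0.55 -0.6  -0.65 -0.7 ]
0.85   -9   -9    3   83  485  484  479  474  469  463  142  141   -9   -9   -9   -9   -9   -9
0.80   -9   -9    4   83   50   49    3    3  441  463  457  452  450  142  142  142   -9   -9
0.75   -9   -6    2    3    4    4   33   58   57    4  308  417  464  466  436  430  425  142
0.70   51   57   56   29    5   57   58   58   62   64    4    4  128   96   48  227  422  419
0.65   91   90   89   90   75   58   66   62   64   65    3    4   83   79   48    3   56    4
0.60   92   84   93   94   93   94   94   93   69   68    3    4    3   48   49    4   57    3
0.55   82   83   93   94   94  147  100   94   69   68    4    5    3    3    4    4    3    3
0.50   74   74   74   88   93  144   95   95    3    3   12  193  109    3  293    4    3    3
0.45   74   74   74   73   74   41    3    3   83  104  124  195   27  246  292    3  103    3
0.40   75   74   73   73   73   22    5    7   84  135  137  114  133  226  229  192  192    2
0.35   74   74   74   73   67   11   17    8   84   69  135  106  138  136  118  189  191    0
0.30   72   73   78   75   42   16   15   81   83   69   69   70  103  105  103   26   17    3
0.25   40   51   72    1   13   13    1   82   82   82   82   79   86   82   81  426  417  335
0.20   -9    0    1    1    2    2    1    2   22   82   81  100  108  335  392  427  401  336
0.15   -9   -9   -9   -9    0    2    2    2    1   20    1  128  129  335  391  426  304    6
0.10   -9   -9   -9   -9   -9   -1    1   -9    1    1    1  121  126   27   33    6    7    6
```

Request:
{"name": "step_arm", "arguments": {
  "deltas": [
    [-1,-0.05,0,0,0],
    [-1,-0.1,0,0,0],
    [-1,-0.11,0,0,-10],
    [-1,-0.11,0.05,-0.045,-20],
    [-1,-0.11,0.1,-0.09,-30],
    [-1,-0.11,0.15,-0.135,-40],
    [-1,-0.11,0.2,-0.18,-50],
    [-1,-0.11,0.24,-0.216,-60],
    [-1,-0.11,0.28,-0.252,-70],
    [-1,-0.11,0.32,-0.288,-80],
    [-1,-0.11,0.36,-0.324,-90],
    [-1,-0.11,0.4,-0.36,-100]
  ],
  "newtons": 20
}}

```text
time_s: 2.6
tool_pos: [0.47, -0.1526, 0.3519]
tool_rot: [-79.8, 89.9, -51.8]
force: [0.1, -0.1, -1.0]
grip_width: 0.0005
```

```bash
cat > plan.py <<'E'
# rows toward wheel-frame poses: args list of (phi_deg, gap_mm, z, heading_offset 0/180)
from h import *
C=np.array([.546,-.155])
def pose(phi,gap,r=.055):
    p=np.radians(phi); return C+r*np.array([np.cos(p),np.sin(p)])+(.020+gap)*np.array([-np.sin(p),np.cos(p)])
def delta(xy,z,head):
    o=monitor.get_obs(); M=R.from_euler('xyz',o['tool_rot'],degrees=True).as_matrix()
    d=M.T@(np.array([*xy,z])-o['tool_pos'])
    h=np.degrees(np.arctan2(M[1,2],M[0,2])); t=-(head-h)  # cw positive
    return [*d.round(4),round((t+180)%360-180,1)]
E
python3 - <<'E'
from plan import *
o=monitor.get_obs();print(o['time_s'],o['qpos'].round(1),o['tool_pos'],o['force'],o['grip_width'])
print(delta(pose(105.4,.015),.3,105.4),delta(pose(105.4,.015),.133,105.4))
E
```

```text
2.6 [ 48.8  -1.6 -32.9  93.1  -0.8  88.2  44.1] [ 0.46999016 -0.15261321  0.35190232] [ 0.12313913 -0.05890486 -1.04763222] 0.0004611658649900099
[np.float64(0.0519), np.float64(0.0235), np.float64(0.0439), np.float64(-77.3)] [np.float64(0.2189), np.float64(0.0237), np.float64(0.0438), np.float64(-77.3)]
```

Request:
{"name": "step_arm", "arguments": {
  "deltas": [
    [-1,0,0.024,0.044,-10],
    [-1,0,0.024,0.044,-20],
    [-1,0,0.024,0.044,-30],
    [-1,0,0.024,0.044,-40],
    [-1,0,0.024,0.044,-50],
    [-1,0,0.024,0.044,-60],
    [-1,0,0.024,0.044,-70],
    [-1,0.05,0.024,0.044,-77.3],
    [-1,0.1,0.024,0.044,-77.3],
    [-1,0.14,0.024,0.044,-77.3],
    [-1,0.14,0.024,0.044,-77.3]
  ]
}}

```text
time_s: 3.98
tool_pos: [0.495, -0.1122, 0.209]
tool_rot: [56.8, 89.7, 161.8]
force: [0.0, -0.3, 0.6]
grip_width: 0.0006
```

```bash
python3 look.py b handle; python3 - <<'E'
from plan import *
o=monitor.get_obs();print(o['time_s'],o['qpos'].round(1),o['tool_pos'],o['force'])
print(delta(pose(105.4,.015),.133,105.4))
a=cv2.imread("pics/b_top.png");b=cv2.imread("pics/b_side.png")
cv2.imwrite("pics/b.png",cv2.resize(np.hstack([a[160:360,100:340],b[150:350,230:470]]),(800,333)))
E
```

```text
side handle 0.62 [333. 241.] 407 med [ 0.532 -0.092  0.12 ] lo [ 0.514 -0.18   0.059] hi [ 0.541 -0.088  0.144]
4.175 [ 45.5   4.3 -37.1 103.8   2.7  72.6 112.7] [ 0.49852856 -0.11279157  0.21386164] [ 0.59334243 -0.54319164  0.8813464 ]
[np.float64(0.0809), np.float64(0.0007), np.float64(0.0019), np.float64(-0.4)]
```

View pics/b.png

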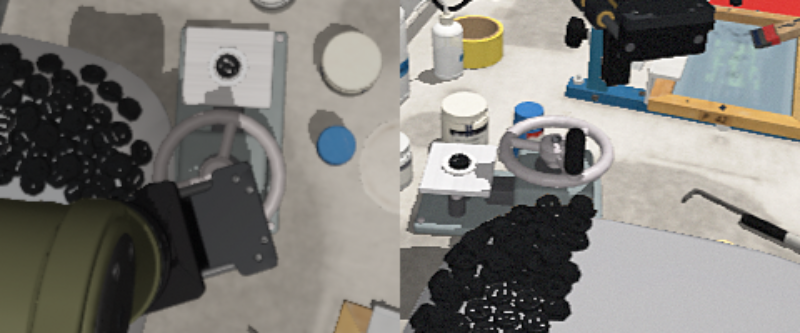

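Request:
{"name": "step_arm", "arguments": {
  "deltas": [
    [-1,0.04,0,0.002,0],
    [-1,0.07,0,0.002,0],
    [-1,0.08,0,0.002,0],
    [-1,0.08,0,0.002,0]
  ]
}}

```text
time_s: 4.68
tool_pos: [0.4973, -0.1108, 0.1325]
tool_rot: [-121.0, 89.9, -16.0]
force: [-0.1, -0.4, -0.2]
grip_width: 0.0007
```

```bash
cat >> plan.py <<'E'
def arc(phis,gap,z,off):
    o=monitor.get_obs(); print(o['time_s'],'q',o['qpos'].round(1),'p',o['tool_pos'].round(4),'F',o['force'].round(1))
    for f in phis: print(f,[float(v) for v in delta(pose(f,gap),z,f+off)])
E
python3 - <<'E'
from plan import *
arc([105.4],.015,.133,0)
arc(105.4-np.array([0,7,14,21,28,35,42,49,56,63,70]),0,.133,0)
im,_=read_camera("side")
cv2.imwrite("pics/c.png",cv2.resize(im[150:350,230:470,::-1],(720,600),interpolation=cv2.INTER_CUBIC))
E
```

```text
4.675 q [ 44.3   8.8 -37.2 109.5   6.   63.5 109.8] p [ 0.4973 -0.1108  0.1325] F [-0.1 -0.4 -0.2]
105.4 [-0.0005, -0.0003, -0.0006, -0.4]
4.675 q [ 44.3   8.8 -37.2 109.5   6.   63.5 109.8] p [ 0.4973 -0.1108  0.1325] F [-0.1 -0.4 -0.2]
105.4 [-0.0005, -0.0153, -0.0005, -0.4]
98.4 [-0.0005, -0.0221, 0.0016, 6.6]
91.4 [-0.0005, -0.0291, 0.0028, 13.6]
84.4 [-0.0005, -0.0363, 0.0032, 20.6]
77.4 [-0.0005, -0.0434, 0.0026, 27.6]
70.4 [-0.0005, -0.0504, 0.0013, 34.6]
63.400000000000006 [-0.0005, -0.0572, -0.001, 41.6]
56.400000000000006 [-0.0005, -0.0637, -0.004, 48.6]
49.400000000000006 [-0.0005, -0.0697, -0.0078, 55.6]
42.400000000000006 [-0.0004, -0.0753, -0.0123, 62.6]
35.400000000000006 [-0.0004, -0.0802, -0.0175, 69.6]
```

View pics/c.png

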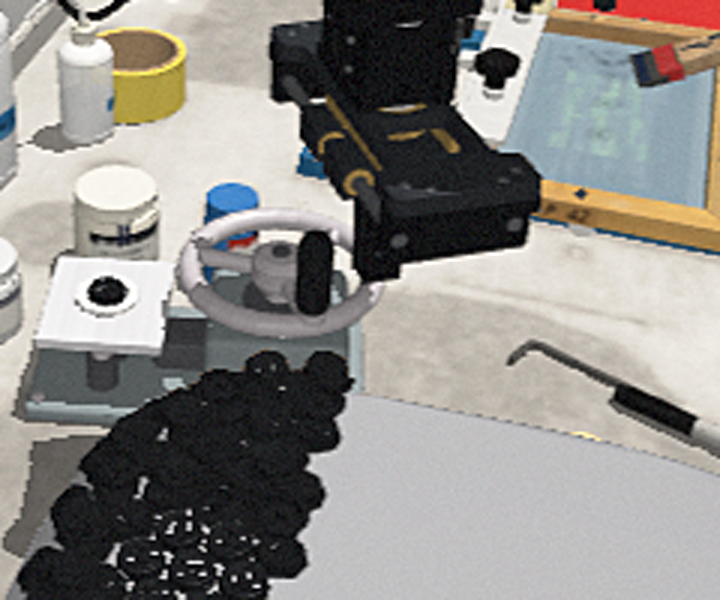

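Request:
{"name": "step_arm", "arguments": {
  "deltas": [
    [-1,0,-0.008,0,0],
    [-1,0,-0.015,0,0],
    [-1,0,-0.022,0.0015,7],
    [-1,0,-0.029,0.003,14],
    [-1,0,-0.036,0.003,21],
    [-1,0,-0.043,0.0025,28],
    [-1,0,-0.05,0.001,35],
    [-1,0,-0.057,-0.001,42],
    [-1,0,-0.064,-0.004,49],
    [-1,0,-0.07,-0.008,56],
    [-1,0,-0.075,-0.012,63],
    [-1,0,-0.08,-0.0175,70]
  ]
}}

```text
time_s: 6.22
tool_pos: [0.5792, -0.1044, 0.1319]
tool_rot: [52.8, 89.9, 87.7]
force: [-0.9, 3.5, 0.8]
grip_width: 0.0009
```

```bash
cat > wh.py <<'E'
from h import *
# handle top from top+side cams, black points z in .1-.15 near r=.055
C=np.array([.546,-.155])
for n in("top","side"):
    im,d=read_camera(n); W=cloud(n,d); 
    for r in regions_of(n,"handle")[:2]:
        P=W[r["pixels"]&(d>0)]; P=P[(P[:,2]>.1)&(P[:,2]<.15)]
        if len(P)<20: continue
        m=(P.min(0)+P.max(0))/2; v=m[:2]-C
        print(n,round(r["p"],2),len(P),m.round(4),"r",np.hypot(*v).round(4),"phi",np.degrees(np.arctan2(v[1],v[0])).round(1))
E
python3 - <<'E'
from plan import *
arc([35.4]+list(35.4-7*np.arange(1,12)),0,.133,0)
E
python3 wh.py
```

```text
6.225 q [ 31.6  17.7 -28.2  99.    8.9  65.6  35.8] p [ 0.5792 -0.1044  0.1319] F [-0.9  3.5  0.8]
35.4 [-0.0011, -0.002, -0.0014, -0.5]
28.4 [-0.0011, -0.0089, 0.0007, 6.5]
21.4 [-0.0011, -0.0159, 0.0019, 13.5]
14.399999999999999 [-0.0012, -0.023, 0.0023, 20.5]
7.399999999999999 [-0.0012, -0.0302, 0.0018, 27.5]
0.3999999999999986 [-0.0012, -0.0372, 0.0004, 34.5]
-6.600000000000001 [-0.0012, -0.044, -0.0018, 41.5]
-13.600000000000001 [-0.0012, -0.0504, -0.0048, 48.5]
-20.6 [-0.0012, -0.0565, -0.0086, 55.5]
-27.6 [-0.0013, -0.0621, -0.0131, 62.5]
-34.6 [-0.0013, -0.067, -0.0182, 69.5]
-41.6 [-0.0013, -0.0713, -0.024, 76.5]
side 0.7 113 [ 0.5923 -0.1142  0.122 ] r 0.0617 phi 41.4
```

Request:
{"name": "step_arm", "arguments": {
  "deltas": [
    [-1,0,-0.007,0.002,7],
    [-1,0,-0.014,0.0033,14],
    [-1,0,-0.021,0.0037,21],
    [-1,0,-0.028,0.003,28],
    [-1,0,-0.035,0.0018,35],
    [-1,0,-0.042,-0.0005,42],
    [-1,0,-0.0485,-0.0034,49],
    [-1,0,-0.0545,-0.007,56],
    [-1,0,-0.06,-0.0117,63],
    [-1,0,-0.065,-0.017,70],
    [-1,0,-0.069,-0.023,77],
    [-1,0,-0.0726,-0.0294,84]
  ]
}}

```text
time_s: 7.92
tool_pos: [0.5969, -0.1825, 0.1319]
tool_rot: [59.8, 89.9, 10.8]
force: [2.3, 1.7, 0.1]
grip_width: 0.0003
```

```bash
python3 - <<'E'
from plan import *
arc([-48.6],0,.133,0)
E
python3 wh.py
```

```text
7.925 q [ 25.5  20.  -13.3  94.4   4.9  66.1 -38. ] p [ 0.5969 -0.1825  0.1319] F [2.3 1.7 0.1]
-48.6 [-0.0011, 0.0, 0.0007, -0.4]
side 0.55 114 [ 0.5767 -0.1891  0.1217] r 0.0459 phi -48.0
```

Request:
{"name": "step_arm", "arguments": {
  "deltas": [
    [-1,0,-0.007,0.002,7],
    [-1,0,-0.014,0.0033,14],
    [-1,0,-0.021,0.0037,21],
    [-1,0,-0.028,0.003,28],
    [-1,0,-0.035,0.0018,35],
    [-1,0,-0.042,-0.0005,42],
    [-1,0,-0.0485,-0.0034,49],
    [-1,0,-0.0545,-0.007,56],
    [-1,0,-0.06,-0.0117,63],
    [-1,0,-0.065,-0.017,70],
    [-1,0,-0.069,-0.023,77],
    [-1,0,-0.0726,-0.0294,84]
  ]
}}

```text
time_s: 9.62
tool_pos: [0.5226, -0.2093, 0.1317]
tool_rot: [92.7, 89.8, -40.3]
force: [3.8, -1.1, -2.3]
grip_width: 0.0003
```

```bash
python3 - <<'E'
from plan import *
arc([-132.6],0,.133,0)
arc([-132.6],.018,.133,0)
E
python3 wh.py
```

```text
9.625 q [  20.1   12.4   -1.2  103.6    0.3   63.9 -114.2] p [ 0.5226 -0.2093  0.1317] F [ 3.8 -1.1 -2.3]
-132.6 [-0.0013, 0.0005, -0.0008, -0.4]
9.625 q [  20.1   12.4   -1.2  103.6    0.3   63.9 -114.2] p [ 0.5226 -0.2093  0.1317] F [ 3.8 -1.1 -2.3]
-132.6 [-0.0012, 0.0185, -0.0009, -0.4]
side 0.72 255 [ 0.5073 -0.1874  0.1225] r 0.0505 phi -140.1
```

Request:
{"name": "step_arm", "arguments": {
  "deltas": [
    [-1,0,0.01,0,0],
    [-1,0,0.02,0,0],
    [-1,0,0.02,0,-10],
    [-1,0,0.02,0,-20],
    [-1,0,0.02,0,-30],
    [-1,0,0.02,0,-40],
    [-1,0,0.02,0,-50],
    [-1,0,0.02,0,-60],
    [-1,0,0.02,0,-70],
    [-1,0,0.02,0,-80],
    [-1,0,0.02,0,-90],
    [-1,0,0.02,0,-100]
  ]
}}

```text
time_s: 11.32
tool_pos: [0.5369, -0.2228, 0.1313]
tool_rot: [-171.5, 90.0, 155.9]
force: [0.7, -0.8, 0.2]
grip_width: 0.0003
```

Request:
{"name": "step_arm", "arguments": {
  "deltas": [
    [-1,0,0,0,-10],
    [-1,0,0,0,-20],
    [-1,0,0,0,-30],
    [-1,0,0,0,-40],
    [-1,0,0,0,-50],
    [-1,0,0,0,-60],
    [-1,0,0,0,-70],
    [-1,0,0,0,-80],
    [-1,0,0,0,-80],
    [-1,0,0,0,-80]
  ]
}}

```text
time_s: 12.58
tool_pos: [0.5367, -0.2225, 0.1314]
tool_rot: [76.2, 90.0, 123.1]
force: [1.1, 0.2, 0.3]
grip_width: 0.0
```

```bash
python3 - <<'E'
from plan import *
arc([-132.6],.020,.133,180)
arc([-132.6-7*k for k in (0,1,2,3,11)],0,.133,180)
E
python3 wh.py
```

```text
12.575 q [ 39.4  16.1 -22.6 100.3   6.7  65.   61.6] p [ 0.5367 -0.2225  0.1314] F [1.1 0.2 0.3]
-132.6 [-0.0016, -0.0011, 0.001, -0.5]
12.575 q [ 39.4  16.1 -22.6 100.3   6.7  65.   61.6] p [ 0.5367 -0.2225  0.1314] F [1.1 0.2 0.3]
-132.6 [-0.0016, 0.0189, 0.0008, -0.5]
-139.6 [-0.0016, 0.0257, -0.0013, 6.5]
-146.6 [-0.0016, 0.0328, -0.0025, 13.5]
-153.6 [-0.0016, 0.0399, -0.0029, 20.5]
-209.6 [-0.0016, 0.0882, 0.0233, 76.5]
side 0.85 244 [ 0.5072 -0.1864  0.1226] r 0.0499 phi -141.0
side 0.48 262 [ 0.5074 -0.1883  0.1226] r 0.051 phi -139.2
```

Request:
{"name": "step_arm", "arguments": {
  "deltas": [
    [-1,-0.001,0.01,0,0],
    [-1,-0.001,0.0195,0,0],
    [-1,-0.001,0.0265,-0.002,7],
    [-1,-0.001,0.0335,-0.0033,14],
    [-1,-0.001,0.0405,-0.0037,21],
    [-1,-0.001,0.0475,-0.003,28],
    [-1,-0.001,0.0545,-0.0018,35],
    [-1,-0.001,0.0615,0.0005,42],
    [-1,-0.001,0.068,0.0034,49],
    [-1,-0.001,0.074,0.007,56],
    [-1,-0.001,0.0795,0.0117,63],
    [-1,-0.001,0.0845,0.017,70]
  ]
}}

```text
time_s: 14.28
tool_pos: [0.4855, -0.1532, 0.1328]
tool_rot: [-67.5, 89.9, -90.7]
force: [0.2, -2.7, 0.3]
grip_width: 0.0004
```

```bash
python3 - <<'E'
from plan import *
arc([-202.6,-209.6,-216.6],0,.133,180)
E
python3 wh.py
```

```text
14.275 q [ 32.3   7.1 -18.9 110.1   2.7  63.2 -11. ] p [ 0.4855 -0.1532  0.1328] F [ 0.2 -2.7  0.3]
-202.6 [-0.0002, 0.0016, 0.0016, -0.6]
-209.6 [-0.0003, 0.0084, -0.0006, 6.4]
-216.6 [-0.0003, 0.0154, -0.0018, 13.4]
side 0.65 302 [ 0.4933 -0.1297  0.123 ] r 0.0585 phi 154.4
```

Request:
{"name": "step_arm", "arguments": {
  "deltas": [
    [-1,0,0.006,-0.0017,6],
    [-1,0,0.012,-0.003,12],
    [-1,0,0.018,-0.0036,18],
    [-1,0,0.024,-0.0036,24],
    [-1,0,0.03,-0.0027,30],
    [-1,0,0.036,-0.0013,36],
    [-1,0,0.042,0.0005,42],
    [-1,0,0.042,0.0005,42]
  ]
}}

```text
time_s: 15.48
tool_pos: [0.5028, -0.1133, 0.1324]
tool_rot: [-142.6, 89.9, 152.6]
force: [-0.5, -0.1, 0.8]
grip_width: 0.0006
```

```bash
python3 - <<'E'
from plan import *
arc([115.4,110.4,105.4],0,.133,180)
im,_=read_camera("side"); a=cv2.imread("pics/a_side.png")
cv2.imwrite("pics/d_side.png",im[...,::-1])
s=np.s_[190:290,270:370]
cv2.imwrite("pics/d.png",cv2.resize(np.hstack([a[s],im[...,::-1][s]]),(800,400),interpolation=cv2.INTER_CUBIC))
E
python3 wh.py
```

```text
15.475 q [ 26.8   7.9 -18.2 109.2   2.7  63.4 -57.3] p [ 0.5028 -0.1133  0.1324] F [-0.5 -0.1  0.8]
115.4 [-0.0006, 0.0011, 0.0012, -0.2]
110.4 [-0.0006, 0.006, -0.0003, 4.8]
105.4 [-0.0006, 0.011, -0.0015, 9.8]
side 0.92 316 [ 0.5201 -0.1014  0.1229] r 0.0595 phi 115.8
```

View pics/d.png

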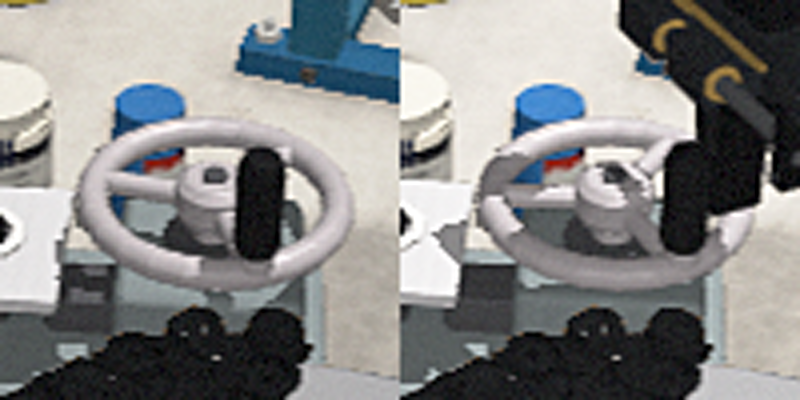

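Request:
{"name": "step_arm", "arguments": {
  "deltas": [
    [-1,0,0.003,-0.001,3],
    [-1,0,0.006,-0.002,6],
    [-1,0,0.0085,-0.0025,8],
    [-1,0,0.0085,-0.0025,8],
    [-1,0,0.0085,-0.0025,8]
  ]
}}

```text
time_s: 16.35
tool_pos: [0.5094, -0.1077, 0.1324]
tool_rot: [-126.7, 90.0, 160.4]
force: [-2.5, 1.4, 0.2]
grip_width: 0.0004
```

```bash
cat > cmp.py <<'E'
from h import *
import sys
# sub-pixel shift of handle (right edge occluded maybe): template match of the handle's patch over depth-cam image
a=cv2.imread("pics/a_side.png"); im,_=read_camera("side"); b=im[...,::-1].copy()
g=lambda i:cv2.resize(cv2.cvtColor(i,cv2.COLOR_BGR2GRAY),None,fx=8,fy=8,interpolation=cv2.INTER_CUBIC)
A=g(a[222:257,325:345]);B=g(b[212:267,310:365])
# dark edges per row
for nm,i in(("init",a),("now",b)):
    G=cv2.cvtColor(i,cv2.COLOR_BGR2GRAY)
    for row in (232,240,248):
        l=G[row,318:356].astype(float); k=int(np.argmin(cv2.GaussianBlur(l[None],(9,1),2)[0]))
        L=k
        while L>0 and l[L]<85:L-=1
        Rr=k
        while Rr<len(l)-1 and l[Rr]<85:Rr+=1
        f=lambda p,q:318+p+(85-l[p])/(l[q]-l[p])*(q-p)
        print(nm,row,"left %.2f right %.2f"%(f(L,L+1),f(Rr-1,Rr)))
_,m,_,p=cv2.minMaxLoc(cv2.matchTemplate(B,A,cv2.TM_CCOEFF_NORMED)); print("shift px (u,v)",p[0]/8+310-325,p[1]/8+212-222,m)
E
python3 cmp.py; python3 wh.py; python3 -c "
from plan import *
arc([105.4],0,.133,180)"
```

```text
init 232 left 328.95 right 340.48
init 240 left 328.62 right 342.56
init 248 left 327.81 right 339.76
now 232 left 330.40 right 355.67
now 240 left 330.57 right 351.14
now 248 left 329.81 right 344.11
shift px (u,v) 2.0 0.125 0.6087432503700256
side 0.62 286 [ 0.5279 -0.0969  0.1228] r 0.0609 phi 107.3
16.6 q [ 25.7   8.5 -17.9 108.5   2.9  63.5 -66.3] p [ 0.5095 -0.1078  0.1324] F [-3.4  1.1  1.7]
105.4 [-0.0006, 0.0027, 0.0003, 1.7]
```

Request:
{"name": "step_arm", "arguments": {
  "deltas": [
    [-1,0,0.001,0,1],
    [-1,0,0.002,0,2],
    [-1,0,0.0028,0,2],
    [-1,0,0.0028,0,2],
    [-1,0,0.0028,0,2]
  ]
}}

```text
time_s: 17.23
tool_pos: [0.5126, -0.107, 0.1325]
tool_rot: [41.9, 90.0, -33.0]
force: [-2.6, 1.0, -0.2]
grip_width: 0.0002
```

```bash
python3 cmp.py; python3 wh.py; python3 -c "
from plan import *
arc([105.4],0,.133,180)"
```

```text
init 232 left 328.95 right 340.48
init 240 left 328.62 right 342.56
init 248 left 327.81 right 339.76
now 232 left 328.64 right 353.23
now 240 left 328.29 right 353.70
now 248 left 327.77 right 339.68
shift px (u,v) 0.0 0.0 0.6494418382644653
side 0.8 324 [ 0.5307 -0.0961  0.1227] r 0.0609 phi 104.6
17.475 q [ 25.4   8.8 -17.8 108.2   3.   63.5 -68.5] p [ 0.5126 -0.107   0.1325] F [-1.3  1.   0.1]
105.4 [-0.0005, -0.0005, 0.0001, -0.3]
```

Request:
{"name": "step_arm", "arguments": {
  "deltas": [
    [-1,0,-0.01,0,0],
    [-1,0,-0.02,0,0],
    [-1,-0.04,-0.02,0,0],
    [-1,-0.1,-0.02,0,0],
    [-1,-0.16,-0.02,0,0],
    [-1,-0.22,-0.02,0,0],
    [-1,-0.22,-0.02,0.06,0],
    [-1,-0.22,-0.02,0.12,0],
    [-1,-0.22,-0.02,0.18,0],
    [-1,-0.22,-0.02,0.24,0],
    [-1,-0.22,-0.02,0.25,0],
    [-1,-0.22,-0.02,0.25,0]
  ]
}}

```text
time_s: 18.98
tool_pos: [0.5577, -0.354, 0.3521]
tool_rot: [-169.9, 90.0, 115.0]
force: [-0.1, 0.8, -0.4]
grip_width: 0.0009
```

```bash
python3 cmp.py; python3 wh.py; python3 look.py e handle stage nest_cap ink_jar hardener_pot thinner_jar; python3 -c "
import cv2,numpy as np
s=np.s_[100:340,130:370];t=np.s_[150:350,200:400]
f=lambda n,s:cv2.resize(cv2.imread('pics/'+n)[s],(400,300))
cv2.imwrite('pics/e.png',np.vstack([np.hstack([f('a_top.png',s),f('e_top.png',s)]),np.hstack([f('a_side.png',t),f('e_side.png',t)])]))"
```

```text
init 232 left 328.95 right 340.48
init 240 left 328.62 right 342.56
init 248 left 327.81 right 339.76
now 232 left 328.07 right 340.65
now 240 left 328.28 right 342.62
now 248 left 327.50 right 341.00
shift px (u,v) 0.0 0.0 0.9087989926338196
top 0.61 203 [ 0.531  -0.1028  0.1243] r 0.0543 phi 106.0
side 0.79 313 [ 0.5314 -0.0962  0.1227] r 0.0606 phi 104.0
top handle 0.71 [191. 276.] 193 med [ 0.532 -0.105  0.142] lo [ 0.523 -0.111  0.107] hi [ 0.541 -0.095  0.145]
top stage 0.57 [241. 205.] 2383 med [ 0.65  -0.163  0.059] lo [ 0.614 -0.203  0.056] hi [ 0.686 -0.122  0.064]
top nest_cap 0.64 [236. 198.] 176 med [ 0.651 -0.162  0.066] lo [ 0.64  -0.172  0.057] hi [ 0.661 -0.152  0.07 ]
top ink_jar 0.93 [308. 197.] 1131 med [ 0.65  -0.28   0.061] lo [ 0.624 -0.306  0.024] hi [ 0.678 -0.256  0.064]
top hardener_pot 0.65 [298. 248.] 352 med [ 0.57  -0.26   0.065] lo [ 0.555 -0.272  0.006] hi [ 0.588 -0.247  0.068]
top thinner_jar 0.58 [262. 152.] 956 med [ 0.734 -0.206  0.054] lo [ 0.712 -0.229  0.015] hi [ 0.76  -0.184  0.057]
side handle 0.91 [337. 242.] 371 med [ 0.532 -0.092  0.122] lo [ 0.522 -0.181  0.087] hi [ 0.54  -0.088  0.144]
side stage 0.65 [263. 250.] 1205 med [ 0.649 -0.145  0.059] lo [ 0.615 -0.198  0.051] hi [ 0.685 -0.115  0.064]
side nest_cap 0.49 [265. 246.] 94 med [ 0.651 -0.156  0.067] lo [ 0.64  -0.169  0.062] hi [ 0.66  -0.148  0.069]
side ink_jar 0.69 [268. 222.] 786 med [ 0.65  -0.261  0.053] lo [ 0.624 -0.301  0.02 ] hi [ 0.68  -0.249  0.063]
side ink_jar 0.45 [336. 239.] 326 med [ 0.532 -0.091  0.124] lo [ 0.523 -0.1    0.094] hi [ 0.54  -0.088  0.144]
side hardener_pot 0.63 [306. 217.] 217 med [ 0.572 -0.254  0.065] lo [ 0.556 -0.276  0.011] hi [ 0.589 -0.243  0.067]
side thinner_jar 0.98 [223. 246.] 953 med [ 0.735 -0.185  0.04 ] lo [ 0.712 -0.227  0.   ] hi [ 0.762 -0.176  0.056]
```

View pics/e.png

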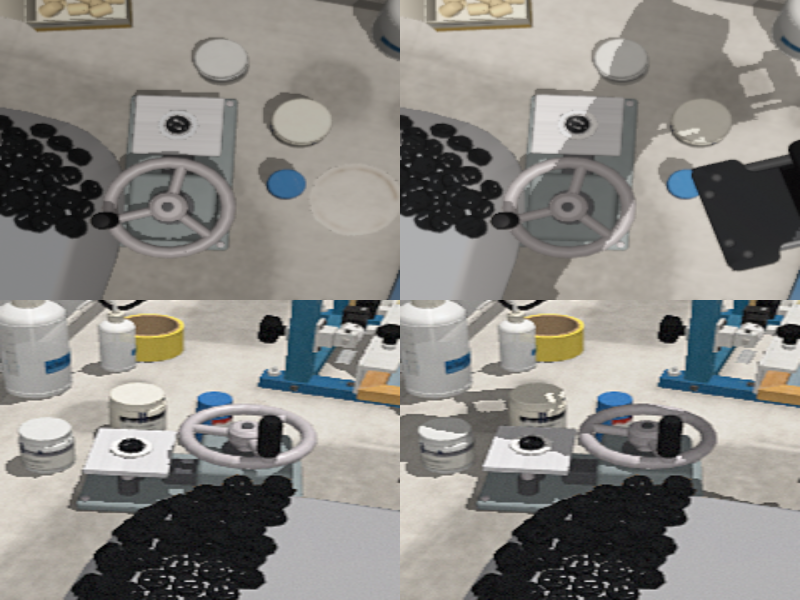

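The handle (top view about [105,219] before, [504,219] after in the montage) is back at its start. The stage is 4 mm higher, and the cap and pots have not moved. The tool is clear of everything.

```bash
python3 -c "
from cell import env
print(env.sign_off())"
```

```text
the job is handed in; nothing more can be done
None
```

I pushed the wheel's handle clockwise through one full turn with the closed fingertip, moved clear and handed the job in at about 20 s. I backed off once partway to turn the wrist, so the push was in two stretches, and the handle was never gripped.

- **Handle:** the template match against the first side picture shows no shift. Its left edge reads 0.3–0.9 px past the start, which is roughly 0.5–1.5 mm, or 1–1.5°.
- **Angle readings:** the top camera gives a handle direction of 106.0° against 105.4° at the start, measured counter-clockwise from world x. The side camera gives 104.0°, but its readings sit about 5 mm off in y throughout, so I trusted the top camera and the match to the starting picture.
- **Stage:** its top rose from 55 to 59 mm, one 4 mm pitch.
- **Cap and pots:** the cap and two of the pots measure within about 1 mm of their starting places. The blue-lidded pot reads 5 mm different in the top view, where the gripper partly hid it. The side view puts it within about 2 mm.
- **Forces:** I read about 4 N at most at the tool, sampled at the end of each move rather than continuously.

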